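Find the unlocked cover of the service box

TASK

One of the three identical covers of the bench service box is not locked. Press down on the far end of each with your fingertips until you find the one that rocks, then push its raised near edge away from the robot until that cover stands upright, and leave it standing open. Only press, and push lightly; never grip the cover, and leave the small things round the box where they stand.

Things in the scene. Friction and masses are not known exactly. Their poses are not given: they have to be found in the camera images.
- service_box: grey service box fixed on the bench, 119 (x) x 350 (y) x 60 mm high. Origin: centre of its underside; x to its far side, y to its left, z up. Three identical flush aluminium covers, centres at y = +57, -35, -127 mm; its left end is a plain deck. Rims before and behind the covers 10 mm. Compartments 56 mm deep. Two covers are locked inside, at random; nothing shows which is free
- cover_left (a joint): tilt of the left cover, rad: 0 shut and flush, 1.57 upright, stop at 1.75; never below 0. Plate 95 (x) x 83 (y) x 5 mm; pivot along y (dark score line) 45 mm from its far, 50 mm from its near edge, 57.5 mm above the bench, at box x = +2.5 mm. Opening, the far end sinks and the near edge rises. Stiff pivot (0.05 N m): stays at any tilt when let go. Locked, it gives under 0.08 rad
- cover_left_press (a point): point on top of the left cover's far part, 27 mm beyond its pivot, 18 mm short of its far edge, 60 mm above the bench when shut; moves with the cover. Here 3 to 6 N down tips a free cover; pressing on the near side of the pivot moves nothing
- cover_left_near_edge (a point): middle of the left cover's near edge, on its top face, 50 mm from its pivot; moves with the cover and rises as it tips
- cover_middle (a joint): tilt of the middle cover, rad: 0 shut and flush, 1.57 upright, stop at 1.75; never below 0. Plate 95 (x) x 83 (y) x 5 mm; pivot along y (dark score line) 45 mm from its far, 50 mm from its near edge, 57.5 mm above the bench, at box x = +2.5 mm. Opening, the far end sinks and the near edge rises. Stiff pivot (0.05 N m): stays at any tilt when let go. Locked, it gives under 0.08 rad
- cover_middle_press (a point): point on top of the middle cover's far part, 27 mm beyond its pivot, 18 mm short of its far edge, 60 mm above the bench when shut; moves with the cover. Here 3 to 6 N down tips a free cover; pressing on the near side of the pivot moves nothing
- cover_middle_near_edge (a point): middle of the middle cover's near edge, on its top face, 50 mm from its pivot; moves with the cover and rises as it tips
- cover_right (a joint): tilt of the right cover, rad: 0 shut and flush, 1.57 upright, stop at 1.75; never below 0. Plate 95 (x) x 83 (y) x 5 mm; pivot along y (dark score line) 45 mm from its far, 50 mm from its near edge, 57.5 mm above the bench, at box x = +2.5 mm. Opening, the far end sinks and the near edge rises. Stiff pivot (0.05 N m): stays at any tilt when let go. Locked, it gives under 0.08 rad
- cover_right_press (a point): point on top of the right cover's far part, 27 mm beyond its pivot, 18 mm short of its far edge, 60 mm above the bench when shut; moves with the cover. Here 3 to 6 N down tips a free cover; pressing on the near side of the pivot moves nothing
- cover_right_near_edge (a point): middle of the right cover's near edge, on its top face, 50 mm from its pivot; moves with the cover and rises as it tips
- titration_stand: tall dark burette stand fixed at the left, before the bench; origin at the centre of its underside, 83 mm below the bench top. Its clamps and glass tubes reach about 0.12 m to either side; the highest tube ends 0.66 m above the bench top. An obstacle between the robot's starting pose and the box
- vial_deck: clear vial with a black cap, 23 mm wide, 52 tall, standing on the box's plain left deck; origin at the centre of its underside
- vial_back: vial with a white cap, 23 mm wide, 52 tall, standing on the bench behind the box; origin at the centre of its underside
- tape_ring: roll of beige tape, 68 mm across, 19 high, lying behind the box; origin at the centre of its underside
- small_carton: small blue and white carton, 70x70x32 mm, behind the box; origin at the centre of its underside
- clip: steel pinch clip, 11x56x14 mm, lying in front of the box; origin at the centre of its underside
- forceps: steel tweezers, 13x129x9 mm, lying in front of the box; origin at the centre of its underside

How it is judged:
By the outcome, as a careful person would: the job done as asked, in the order asked, and still so for the second after the job is handed in, with the robot touching nothing.
It also fails if it takes over 67 s, if anything falls off the work surface, if the arm or the gripper's body presses on something with over 40 N, if the wrist force passes 120 N, or if a joint passes its speed limit or range.

ROBOT

A 6-joint arm with a two-finger parallel gripper is mounted at the origin on a cart in front of the work surface, level with it; the furniture and walls round the work are solid. World frame = base frame: x ahead of the robot, y to its left, z up, the work surface at z = 0. Lengths are in m, angles in rad, forces in N, time in s.
With the tool pointing down it reaches from about 0.275 to 0.825 m from the base axis. Payload 4.9 kg.
Tool frame: the origin (TCP) lies at the very end of the fingers, on their centre line; the grasp point (between the pads) lies 19 mm behind it; z points along the fingers, y is the line along which they close (so a half turn about z gives the same grasp; the last joint's range is limited). The gripper opens to 85 mm and grips with 20 to 120 N. Pads are 22 mm wide; open, the fingers measure 114 mm over their backs; the gripper's body (76 mm by 85 mm) begins 54 mm behind the grasp point. The pads swing forward as they close: fully open they stand 13 mm farther back than shut.
Start: joints at [1.062, 0.326, -0.193, 1.052, 0, 1.437], TCP at [0.201, 0.512, 0.231] pointing down, gripper open.
Joint ranges: [-2.65, 2.65], [-0.97, 1.79], [-1.3, 1.35], [-1.93, 2.1], [-1.47, 1.37], [-3.14, 3.14]. Speed limits (rad/s): [2.57, 2.57, 3.14, 3.14, 3.14, 3.14].

INTERFACE

Orientations are given as a unit quaternion [w, x, y, z].
In Python, from workcell import arm, optics, ticket gives the robot as it stands. The module is installed in compiled form; this text tells all that it offers.
- The arm moves only by the shell command python3 -m creep 'ROWS' [OPENING] [FORCE]. ROWS is JSON, a list of rows, each a list of 4 numbers: the shift along the world's x, y, z as a fraction of full scale, then the turn about the world's z as a fraction of full scale. In form: [[x, y, z, twist], ...]. A call has 1 to 5 rows; each row is the pose to reach, as a shift and turn from the pose commanded when the call began; what a row does not reach only later rows make up. Full scale, the value 1, is 0.6 m for a shift and 0.5 rad for a turn. A row lasts 1/12 s, in which the tool goes at most 41.7 mm and 7.16 degrees, less where a joint would pass 70% of its speed; a pose out of reach is approached as far as the arm can. A call with a number of a shift or a turn outside -1 to 1 is refused whole. A call with a gripper value outside its range is refused whole. OPENING is the opening, from -1 (shut) to 1 (fully open), set as the call begins (- or left out, the last holds). The fingers move at their own pace and stop on an object; FORCE is the grip in N (left out, the last holds). Time passes only in rows, so rows that repeat a pose let the fingers close. It gives the time, the measured TCP pose, the force, the opening and the grip force at its end, in the units of the state.
- arm.read_state(): the state, without advancing time (a new reading comes with each control period).
- optics.camera(name): name is "scene" or "top" or "wrist"; returns (picture, depth): 420x560x3 uint8, blue, green, red; 420x560 float32, m along the optical axis (not along the pixel's ray), 0 where there is no reading.
- optics.camera_info(name): a dict with "fov_y" (degrees; the focal length in pixels is half the picture's height over the tangent of half this angle, whatever the lens; pixels are square), "cx", "cy" (the principal point, pixels), "T" (4x4, takes a point from camera to world coordinates); the wrist camera has in their place "hand_eye" (4x4, takes a point from camera to tool coordinates, whose origin is the TCP and whose axes are the flange's). Camera axes: x right, y up, looking along -z (the intrinsics and any distortion apply to the point x, -y, -z); pixel columns grow to the right and rows downward; lengths in m; the calibration is good to about 2 mm. A picture is of the moment at which its call begins: read the wrist's pose just before it. camera_info takes no time and is no camera call.
- ticket.finish_job(): hands the job in; it is judged then, once.
Trained networks look in the newest picture that a camera, given by its name, has taken for a name from the list of things; names that differ only in an ending like _2 or _b are one class to them, and where a whole thing is asked for, a point or a joint stands for the part that bears it (a point fixed in the world has none). Each returns a list of dicts, best first, with "score" (0 to 1); they miss things now and then, are a little off and sometimes report something else, mostly with a low value. They report only what shows in the picture. A call takes as long as a camera call.
- optics.search_frame(camera, target): "location" ([x, y, z] in m, in world coordinates, good to about 4 mm: the middle of the surface that is visible of it).
- optics.mark_of(camera, target): "location" ([x, y, z] in m, in world coordinates, good to about 4 mm: a listed point, or the origin of a listed thing).
The state is a dict: "clock": time; "qpos": joint angles; "qd": joint speeds; "tau": joint torques, N m; "position": TCP position; "eef_rot": TCP orientation; "wrist_force": force on the tool from outside, world axes, zero at the start; "ft_torque": the same for the moment, N m; "finger_gap": finger opening in m; "finger_force": force on a finger pad.
Only numpy, scipy, OpenCV 4.12 (cv2) and the standard library are available. Lean on these libraries where they do the work, as an engineer would, in place of code of your own. Each camera call takes 0.05 s, during which the arm holds its last target. There are 200 camera calls.

## Working session

There is one attempt and no reset: what is moved stays moved. The work goes in short steps, Python scripts to look and compute and a shell command to move; the robot and the scene stay as the last step left them, time stands still between calls to the robot, and variables do not carry over. Pictures are saved under pics/ and viewed, at most 10 in all, crops included, and the job is handed in when it is done.

```bash
mkdir -p pics
python3 - <<'E'
from workcell import arm, optics
import cv2
s=arm.read_state();print(s)
for c in ("scene","top"):
    p,d=optics.camera(c);cv2.imwrite(f"pics/{c}0.png",p)
    for n in ["service_box","cover_left_press","cover_middle_press","cover_right_press","titration_stand","vial_deck"]:
        print(c,n,[(r['location'],r['score']) for r in optics.mark_of(c,n)][:3])
E
```

```text
{'clock': 0.0, 'qpos': array([ 1.06177854e+00,  3.26914918e-01, -1.93584641e-01,  1.05197064e+00,
       -1.07886287e-05,  1.43660507e+00]), 'qd': array([-0.00136383,  0.0003153 ,  0.00049325,  0.00136631,  0.00015608,
       -0.00046182]), 'tau': array([-6.30086215e-04, -4.43403125e+01,  2.62439901e+01,  1.55615393e-02,
       -3.90922360e-04, -3.43111353e-06]), 'position': array([0.20106969, 0.51131828, 0.2305173 ]), 'eef_rot': array([-2.59428079e-04,  1.86318010e-01,  9.82489134e-01, -7.95729033e-04]), 'wrist_force': array([-0.02132094, -0.56445785, -0.75837521]), 'ft_torque': array([ 0.04832797, -0.06573457, -0.00557104]), 'finger_force': 0.0, 'finger_gap': 0.0853637305997152}
scene service_box [([0.5234, 0.0978, 0.0007], 0.55)]
scene cover_left_press [([0.4793, 0.0635, 0.0646], 0.7), ([0.5638, 0.1497, 0.0626], 0.61)]
scene cover_middle_press [([0.5509, 0.0575, 0.0574], 0.73), ([0.3864, 0.038, -0.0029], 0.72)]
scene cover_right_press []
scene titration_stand [([0.4685, -0.0248, 0.0666], 0.56), ([0.5616, 0.1487, 0.0589], 0.29)]
scene vial_deck [([0.547, 0.2471, 0.0595], 0.8)]
top service_box [([0.5292, 0.0921, -0.003], 0.62)]
top cover_left_press [([0.5667, 0.1447, 0.0624], 0.72)]
top cover_middle_press [([0.5531, 0.0555, 0.0655], 0.56)]
top cover_right_press [([0.5434, -0.0371, 0.0606], 0.61)]
top titration_stand [([0.3838, 0.0385, 0.0009], 0.27), ([0.5545, 0.058, 0.0651], 0.24)]
top vial_deck [([0.5405, 0.2447, 0.0584], 0.49)]
```

View pics/scene0.png

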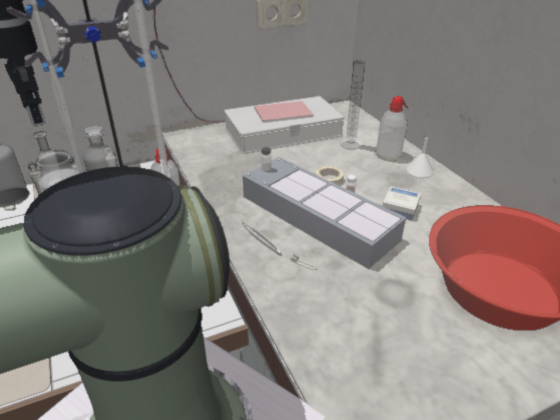

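View pics/top0.png

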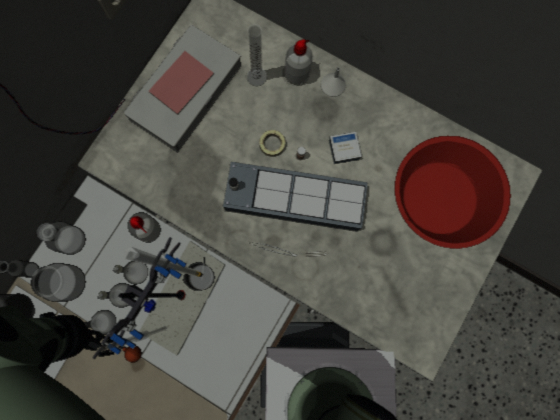

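The scene view shows the box at about (320,210), with the forceps and clip in front at (262,237) and (303,262). The top view shows the covers at (272,190), (309,196) and (345,203), the stand at about (150,300), and the gripper left of it at (70,335). Next I'll map the stand from depth.

```bash
cat > h.py <<'E'
import numpy as np, cv2
from workcell import arm, optics
def cloud(c, d, T=None):
    i=optics.camera_info(c); f=d.shape[0]/2/np.tan(np.radians(i['fov_y'])/2)
    v,u=np.mgrid[:d.shape[0],:d.shape[1]]
    P=np.stack([(u-i['cx'])/f*d,-(v-i['cy'])/f*d,-d,np.ones_like(d)],-1)
    return (P@np.asarray(i['T'] if T is None else T).T)[...,:3]
E
python3 - <<'E'
from h import *
print({k:v for k,v in optics.camera_info('top').items()},{k:v for k,v in optics.camera_info('scene').items()})
for n in('forceps','clip','vial_back','small_carton','tape_ring'): print(n,[(r['location'],r['score']) for r in optics.mark_of('top',n)][:1])
img=np.full((600,800,3),255,np.uint8)
for c in('top','scene'):
    p,d=optics.camera(c);X=cloud(c,d);X=X[d>0]
    m=(X[:,0]>-.2)&(X[:,0]<.7)&(X[:,1]>-.2)&(X[:,1]<.9)&(X[:,2]>.04)
    X=X[m]; X=X[np.argsort(X[:,2])]
    col=cv2.applyColorMap((np.clip(X[:,2]/.9,0,1)*255).astype(np.uint8)[:,None],cv2.COLORMAP_JET)[:,0]
    for (x,y,z),k in zip(X,col): cv2.circle(img,(int(700-y*650),int(500-x*650)),2,k.tolist(),-1)
for k in range(-1,8): cv2.putText(img,f"x{k/10}",(5,int(500-k*65)),0,.4,0)
for k in range(-2,9): cv2.putText(img,f"y{k/10}",(int(700-k*65),595),0,.4,0)
for k in range(10):
    c=cv2.applyColorMap(np.uint8([[k/9*255]]),cv2.COLORMAP_JET)[0,0].tolist();cv2.putText(img,f"z{k/10}",(740,20+k*18),0,.5,c,2)
cv2.imwrite('pics/map.png',img)
E
```

```text
{'fov_y': 47.97084131221702, 'cx': 264.9253149670037, 'cy': 211.36040742237597, 'T': array([[ 0.02052105,  0.98474953, -0.17276357,  0.27997457],
       [-0.99978748,  0.01987177, -0.00548711,  0.16138147],
       [-0.00197032,  0.17283945,  0.98494804,  1.21700675],
       [ 0.        ,  0.        ,  0.        ,  1.        ]])} {'fov_y': 49.03988765844822, 'cx': 285.24671098359494, 'cy': 206.2376343110706, 'T': array([[ 0.57651096,  0.46684757, -0.67058814, -0.17498441],
       [-0.81697225,  0.34324249, -0.46340148, -0.30619998],
       [ 0.01383649,  0.81500794,  0.57928456,  0.59838595],
       [ 0.        ,  0.        ,  0.        ,  1.        ]])}
forceps [([0.3941, 0.1486, 0.0009], 0.38)]
clip [([0.4846, 0.1602, 0.0588], 0.68)]
vial_back [([0.6452, 0.0826, 0.0036], 0.6)]
small_carton [([0.6625, -0.0371, 0.0033], 0.79)]
tape_ring [([0.6754, 0.1582, 0.0011], 0.66)]
```

View pics/map.png

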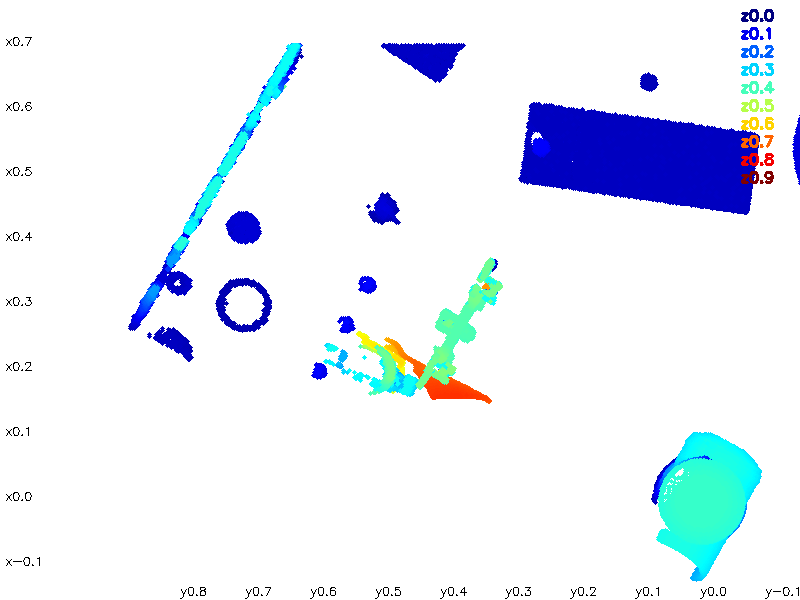

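```bash
P='import json;from workcell import arm;s=arm.read_state();print([round(float(v),3) for k in ("qpos","position") for v in s[k]])'
python3 -m creep '[[0,0,0.07,0],[0,0,0.14,0],[0,0,0.2,0],[0,0,0.27,0],[0,0,0.33,0]]' -1 20; python3 -c "$P"
python3 -m creep '[[0,0,0.07,0],[0,0,0.14,0],[0,0,0.2,0],[0,0,0.27,0],[0,0,0.33,0]]'; python3 -c "$P"
```

```text
clock: 1.47
position: [0.2012, 0.5115, 0.4321]
eef_rot: [0.0, 0.186, 0.982, 0.001]
wrist_force: [-0.2, 1.1, -0.6]
finger_gap: 0.0254
finger_force: 0.0
[1.062, 0.284, 0.253, 1.538, -0.0, 1.437, 0.201, 0.512, 0.432]
clock: 1.88
position: [0.1999, 0.5073, 0.6093]
eef_rot: [0.003, 0.186, 0.982, 0.009]
wrist_force: [-43.4, -80.6, -12.8]
finger_gap: 0.0001
finger_force: 0.0
[1.06, 0.464, 1.017, 2.105, 0.001, 1.434, 0.2, 0.507, 0.609]
```

```bash
python3 -m creep '[[0,0,-0.05,0],[0,0,-0.08,0],[0,0,-0.08,0]]'
python3 - <<'E'
from h import *
s=arm.read_state();print(s['qpos'],s['wrist_force'],s['position'])
p,d=optics.camera('scene');p2,d2=optics.camera('top')
cv2.imwrite('pics/up.png',cv2.resize(np.vstack([p,p2]),(400,600)))
E
```

```text
clock: 2.13
position: [0.1984, 0.5048, 0.5549]
eef_rot: [0.0, 0.186, 0.982, 0.002]
wrist_force: [-0.1, 0.1, -2.3]
finger_gap: -0.0001
finger_force: 0.0
[1.05971826e+00 3.57737154e-01 6.79800901e-01 1.88896271e+00
 8.05669751e-04 1.43450082e+00] [-0.10189105  0.08278368 -2.27461213] [0.19838891 0.50475142 0.55491929]
```

View pics/up.png

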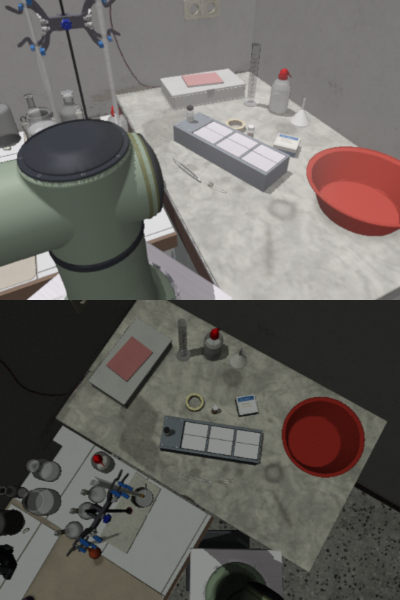

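Run:
```python
import numpy as np
from scipy.optimize import least_squares
D=np.array([[.3269,-.1936,.2011,.5113,.2305],[.284,.253,.2012,.5115,.4321],[.464,1.017,.1999,.5073,.6093],[.3577,.6798,.1984,.5048,.5549]])
q1=np.array([1.0618,1.062,1.060,1.0597])
rho=D[:,2]*np.cos(q1)+D[:,3]*np.sin(q1);lat=-D[:,2]*np.sin(q1)+D[:,3]*np.cos(q1);print(rho,lat)
def f(p):
    c,z0,a,b,e,g=p   # upper arm a along, b perp; forearm e along horizontal, g
    t=D[:,0];u=D[:,0]-D[:,1]
    return np.r_[c+a*np.sin(t)+b*np.cos(t)+e*np.cos(u)+g*np.sin(u)-rho, z0+a*np.cos(t)-b*np.sin(t)-e*np.sin(u)+g*np.cos(u)-D[:,4]]
for reg in(0,1e-3,1e-2):
    r=least_squares(lambda p:np.r_[f(p),reg*(p-[0,0,.35,0,.35,0])],[0,.1,.35,0,.35,0]);print(r.x.round(3),abs(r.fun[:8]).max())
```

```text
[0.54448081 0.54471888 0.54027147 0.53733513] [0.07354966 0.07345086 0.07362095 0.0738685 ]
[-0.002 -0.151  0.548 -0.009  0.399  0.067] 0.0013775679799159501
[-0.002 -0.151  0.548 -0.009  0.399  0.067] 0.001378739889129288
[-0.001 -0.147  0.544 -0.008  0.399  0.066] 0.0014918195841894244
```

```bash
python3 -m creep '[[-0.06,0,-0.02,0],[-0.12,0,-0.04,0],[-0.18,0,-0.06,0],[-0.25,0,-0.1,0],[-0.25,0,-0.1,0]]'
python3 -m creep '[[0,-0.06,-0.02,0],[0,-0.12,-0.04,0],[0,-0.18,-0.06,0],[0,-0.24,-0.08,0],[0,-0.29,-0.08,0]]'
python3 -c "from workcell import arm;s=arm.read_state();print(s['qpos'],s['position'],s['wrist_force'])"
```

```text
clock: 2.65
position: [0.0444, 0.5047, 0.5]
eef_rot: [0.001, 0.184, 0.983, 0.006]
wrist_force: [0.3, 0.7, 0.1]
finger_gap: 0.0001
finger_force: 0.0
clock: 3.07
position: [0.0489, 0.3296, 0.4527]
eef_rot: [0.002, 0.186, 0.983, 0.007]
wrist_force: [1.3, 0.0, 1.1]
finger_gap: 0.0001
finger_force: 0.0
[ 1.2025874  -0.15600855 -0.17138347  1.54179794 -0.00178953  1.57701849] [0.04886123 0.32961408 0.45266699] [1.29719497 0.02329265 1.0922606 ]
```

Clear. Now I'll swing round inside the stand.

```bash
python3 -m creep '[[0.04,-0.06,0,0.1],[0.1,-0.09,0,0.2],[0.16,-0.12,0,0.3],[0.21,-0.15,0,0.4],[0.25,-0.18,0,0.5]]'
python3 -m creep '[[0.03,-0.06,0,0],[0.06,-0.12,0,0],[0.09,-0.18,0,0],[0.12,-0.24,0,0],[0.15,-0.3,0,0]]'
python3 -c "from workcell import arm;s=arm.read_state();print(s['qpos'],s['position'],s['wrist_force'])"
```

```text
clock: 3.48
position: [0.2016, 0.2227, 0.455]
eef_rot: [0.003, 0.062, 0.998, 0.008]
wrist_force: [0.5, 1.3, 0.3]
finger_gap: 0.0001
finger_force: 0.0
clock: 3.9
position: [0.2901, 0.0414, 0.4551]
eef_rot: [0.003, 0.063, 0.998, 0.007]
wrist_force: [1.0, 0.6, -0.7]
finger_gap: 0.0002
finger_force: 0.0
[-0.12771711 -0.23021883 -0.22107673  1.57480053  0.0144651  -0.00212746] [0.29005722 0.04138387 0.45511362] [ 1.02522746  0.63870904 -0.66644516]
```

```bash
python3 -m creep '[[0.06,0,0,0],[0.12,0,0,0],[0.18,0,0,0],[0.24,0,0,0],[0.3,0,0,0]]'
python3 -m creep '[[0.03,0,-0.06,0],[0.05,0,-0.12,0],[0.08,0,-0.18,0],[0.1,0,-0.24,0],[0.1,0,-0.3,0]]'
python3 -m creep '[[0,0,0,0]]'
python3 - <<'E'
from h import *
from scipy.spatial.transform import Rotation as R
s=arm.read_state();p,d=optics.camera('wrist');cv2.imwrite('pics/w1.png',p)
print(s['position'],s['eef_rot'])
for n in['left','middle','right']:
  for k in('press','near_edge'):print(n,k,[(r['location'],r['score']) for c in ('wrist','top') for r in optics.mark_of(c,f'cover_{n}_{k}')[:2]])
print(optics.mark_of('wrist','service_box')[:1])
E
```

```text
clock: 4.32
position: [0.4717, 0.0427, 0.4546]
eef_rot: [0.002, 0.063, 0.998, 0.007]
wrist_force: [0.2, -0.8, 0.9]
finger_gap: -0.0001
finger_force: 0.0
clock: 4.73
position: [0.5328, 0.043, 0.2725]
eef_rot: [0.003, 0.063, 0.998, 0.007]
wrist_force: [0.0, 0.2, 0.3]
finger_gap: 0.0
finger_force: 0.0
clock: 4.82
position: [0.5264, 0.0435, 0.2668]
eef_rot: [-0.005, 0.063, 0.998, 0.007]
wrist_force: [-1.8, 0.5, -0.5]
finger_gap: 0.0002
finger_force: 0.0
[0.52644692 0.0434536  0.26676532] [-0.00453293  0.06259889  0.99800366  0.00703794]
left press [([0.5644, 0.1461, 0.0601], 0.61), ([0.5657, 0.1452, 0.0637], 0.69)]
left near_edge [([0.4874, 0.1608, 0.0552], 0.88), ([0.4864, 0.1571, 0.0585], 0.71)]
middle press [([0.5559, 0.0569, 0.063], 0.8), ([0.5536, 0.0527, 0.0629], 0.66), ([0.6742, 0.1615, 0.0011], 0.51)]
middle near_edge [([0.4781, 0.0688, 0.0627], 0.82), ([0.4746, 0.0668, 0.0618], 0.75)]
right press [([0.5386, -0.035, 0.0598], 0.69), ([0.5255, 0.0884, 0.0045], 0.62), ([0.5398, -0.0326, 0.0588], 0.59), ([0.4851, 0.1585, 0.0582], 0.41)]
right near_edge [([0.4628, -0.0237, 0.0594], 0.92), ([0.3872, 0.0338, 0.0001], 0.31), ([0.4674, -0.0249, 0.0591], 0.75)]
[{'location': [0.5278, 0.0916, 0.0006], 'score': 0.81}]
```

View pics/w1.png

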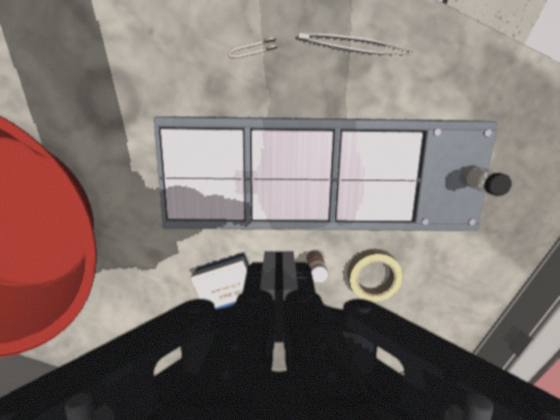

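```bash
python3 -m creep '[[0.045,0.02,-0.06,0],[0.045,0.02,-0.12,0],[0.045,0.02,-0.18,0],[0.045,0.02,-0.24,0],[0.045,0.02,-0.3,0]]'
python3 -m creep '[[0,0,0,0],[0,0,0,0]]'
```

```text
clock: 5.93
position: [0.5559, 0.0559, 0.0909]
eef_rot: [0.001, 0.062, 0.998, 0.007]
wrist_force: [0.3, -0.2, -0.4]
finger_gap: -0.0001
finger_force: 0.0
clock: 6.1
position: [0.5542, 0.0559, 0.0911]
eef_rot: [-0.001, 0.062, 0.998, 0.007]
wrist_force: [0.1, 0.3, 0.8]
finger_gap: -0.0
finger_force: 0.0
```

```bash
python3 -m creep '[[0,0,-0.02,0],[0,0,-0.04,0],[0,0,-0.047,0],[0,0,-0.047,0]]'
python3 -m creep '[[0,0,-0.003,0],[0,0,-0.006,0],[0,0,-0.006,0]]'
```

```text
clock: 6.43
position: [0.557, 0.0557, 0.0657]
eef_rot: [0.002, 0.062, 0.998, 0.007]
wrist_force: [-1.2, -0.5, -0.7]
finger_gap: 0.0001
finger_force: 0.0
clock: 6.68
position: [0.5566, 0.0557, 0.0615]
eef_rot: [0.002, 0.062, 0.998, 0.007]
wrist_force: [-1.0, -0.1, -0.1]
finger_gap: -0.0
finger_force: 0.0
```

```bash
python3 -m creep '[[0,0,-0.003,0],[0,0,-0.006,0],[0,0,-0.006,0]]'
python3 -m creep '[[0,0,-0.003,0],[0,0,-0.003,0]]'
```

```text
clock: 6.93
position: [0.5568, 0.0557, 0.0595]
eef_rot: [0.002, 0.062, 0.998, 0.007]
wrist_force: [-4.4, -0.3, 19.6]
finger_gap: 0.0006
finger_force: 9.3
clock: 7.1
position: [0.5568, 0.0557, 0.0594]
eef_rot: [0.003, 0.062, 0.998, 0.007]
wrist_force: [-10.0, 0.6, 32.6]
finger_gap: -0.0004
finger_force: 16.3
```

Middle is locked: 33 N gave no motion. Next the right cover.

```bash
python3 -m creep '[[0,0,0.03,0],[0,0,0.06,0],[-0.01,-0.06,0.06,0],[-0.02,-0.12,0.06,0],[-0.023,-0.152,0.06,0]]'
python3 -m creep '[[0,0,0,0],[0,0,-0.02,0],[0,0,-0.035,0],[0,0,-0.042,0],[0,0,-0.042,0]]'
```

```text
clock: 7.52
position: [0.5419, -0.0378, 0.0919]
eef_rot: [0.001, 0.063, 0.998, 0.006]
wrist_force: [-0.5, -0.4, -0.5]
finger_gap: 0.0002
finger_force: 0.0
clock: 7.93
position: [0.5411, -0.0346, 0.0647]
eef_rot: [-0.0, 0.062, 0.998, 0.007]
wrist_force: [0.0, -0.3, 0.1]
finger_gap: 0.0
finger_force: 0.0
```

```bash
python3 -m creep '[[0,0,-0.004,0],[0,0,-0.008,0],[0,0,-0.008,0]]'
python3 -m creep '[[0,0,-0.004,0],[0,0,-0.004,0]]'
```

```text
clock: 8.18
position: [0.5422, -0.0351, 0.061]
eef_rot: [0.001, 0.062, 0.998, 0.007]
wrist_force: [0.4, -0.3, 0.4]
finger_gap: -0.0001
finger_force: 0.0
clock: 8.35
position: [0.5426, -0.0353, 0.0597]
eef_rot: [0.002, 0.062, 0.998, 0.007]
wrist_force: [-1.1, 0.8, 5.2]
finger_gap: -0.0002
finger_force: 2.6
```

```bash
python3 -m creep '[[0,0,-0.004,0],[0,0,-0.004,0]]'
python3 -m creep '[[0,0,-0.003,0],[0,0,-0.003,0]]'
```

```text
clock: 8.52
position: [0.5427, -0.0353, 0.0595]
eef_rot: [0.002, 0.062, 0.998, 0.007]
wrist_force: [-8.5, 2.3, 25.7]
finger_gap: 0.0002
finger_force: 12.8
clock: 8.68
position: [0.5427, -0.0353, 0.0594]
eef_rot: [0.002, 0.062, 0.998, 0.007]
wrist_force: [-12.7, 2.7, 41.4]
finger_gap: -0.0002
finger_force: 20.0
```

Right is locked too, so the left one must be free. I'll confirm by pressing it.

```bash
python3 -m creep '[[0,0,0.03,0],[0,0,0.06,0],[0.01,0.06,0.06,0],[0.02,0.12,0.06,0],[0.03,0.18,0.06,0]]'
python3 -m creep '[[0.006,0.06,0,0],[0.012,0.123,0,0],[0.012,0.123,0,0],[0.012,0.123,-0.02,0],[0.012,0.123,-0.035,0]]'
python3 -m creep '[[0,0,-0.007,0],[0,0,-0.012,0],[0,0,-0.012,0]]'
```

```text
clock: 9.1
position: [0.561, 0.0733, 0.0915]
eef_rot: [0.002, 0.063, 0.998, 0.007]
wrist_force: [0.1, -0.7, -0.4]
finger_gap: -0.0002
finger_force: 0.0
clock: 9.52
position: [0.5677, 0.1472, 0.0695]
eef_rot: [0.002, 0.061, 0.998, 0.007]
wrist_force: [0.3, -0.7, -0.7]
finger_gap: 0.0001
finger_force: 0.0
clock: 9.77
position: [0.5668, 0.1456, 0.0616]
eef_rot: [0.0, 0.063, 0.998, 0.007]
wrist_force: [-0.2, 0.1, 0.9]
finger_gap: -0.0002
finger_force: 0.0
```

```bash
python3 -m creep '[[0,0,-0.004,0],[0,0,-0.008,0],[0,0,-0.008,0]]'
```

```text
clock: 10.02
position: [0.5679, 0.1459, 0.0578]
eef_rot: [0.002, 0.063, 0.998, 0.007]
wrist_force: [0.7, 0.2, 0.3]
finger_gap: 0.0001
finger_force: 0.2
```

It rocks. I'll press it further down.

```bash
python3 -m creep '[[0,0,-0.007,0],[0,0,-0.014,0],[0,0,-0.02,0],[0,0,-0.026,0],[0,0,-0.026,0]]'
python3 -m creep '[[0,0,-0.004,0],[0,0,-0.004,0]]'
python3 - <<'E'
from h import *
from scipy.spatial.transform import Rotation as R
s=arm.read_state();print(s['position'],s['wrist_force']);
p,d=optics.camera('scene');cv2.imwrite('pics/s2.png',cv2.resize(p[130:290,210:430],None,fx=3,fy=3))
for c in('scene',):print(optics.mark_of(c,'cover_left_near_edge')[:2])
E
```

```text
clock: 10.43
position: [0.5673, 0.1465, 0.0412]
eef_rot: [0.001, 0.062, 0.998, 0.007]
wrist_force: [-0.4, -0.0, 0.4]
finger_gap: 0.0
finger_force: 0.0
clock: 10.6
position: [0.5675, 0.1464, 0.0392]
eef_rot: [0.001, 0.062, 0.998, 0.007]
wrist_force: [-0.1, 0.2, 0.1]
finger_gap: 0.0002
finger_force: 0.1
[0.56748446 0.14644072 0.03923751] [-0.14521302  0.22887147  0.09817113]
[{'location': [0.5054, 0.1541, 0.0972], 'score': 0.51}]
```

View pics/s2.png

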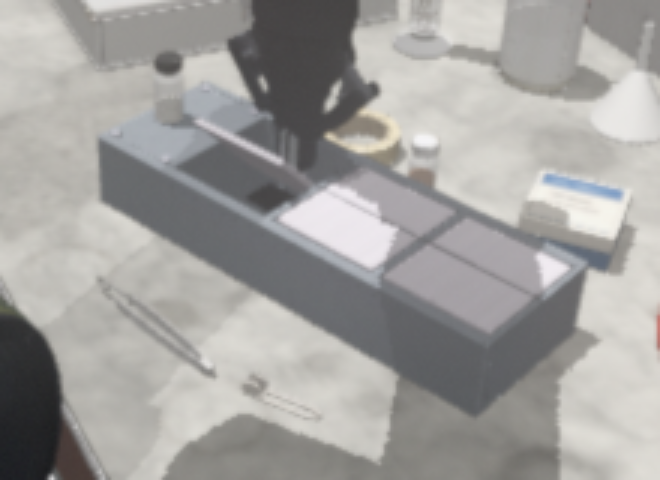

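The left cover has tilted to about 0.85 rad: its raised edge runs from (195,120) to (310,185) in the crop. Now I'll lift, go round to the near side and push.

```bash
python3 -m creep '[[0,0,0.06,0],[0,0,0.12,0],[0,0,0.18,0],[0,0,0.23,0],[0,0,0.23,0]]'
python3 -m creep '[[-0.06,0.006,0,0],[-0.12,0.012,0,0],[-0.18,0.018,0,0],[-0.18,0.018,0,0],[-0.18,0.018,0,0]]'
python3 -m creep '[[0,0,-0.06,0],[0,0,-0.12,0],[0,0,-0.17,0],[0,0,-0.17,0],[0,0,-0.17,0]]'
```

```text
clock: 11.12
position: [0.571, 0.1469, 0.1844]
eef_rot: [0.006, 0.062, 0.998, 0.008]
wrist_force: [1.7, -0.2, 0.4]
finger_gap: 0.0001
finger_force: 0.0
clock: 11.53
position: [0.4568, 0.1573, 0.1771]
eef_rot: [0.0, 0.062, 0.998, 0.007]
wrist_force: [0.8, -0.4, 0.4]
finger_gap: 0.0003
finger_force: 0.0
clock: 11.95
position: [0.459, 0.1569, 0.0746]
eef_rot: [-0.001, 0.063, 0.998, 0.007]
wrist_force: [0.3, 1.0, 0.4]
finger_gap: -0.0003
finger_force: 0.0
```

Run:
```python
from h import *
p,d=optics.camera('top');X=cloud('top',d)
print([ (r['location'],r['score']) for r in optics.mark_of('top','cover_left_near_edge')[:2]])
p,d=optics.camera('scene')
print([ (r['location'],r['score']) for r in optics.mark_of('scene','cover_left_near_edge')[:2]])
cv2.imwrite('pics/s3.png',cv2.resize(p[130:290,210:430],None,fx=3,fy=3))
```

```text
[]
[([0.5031, 0.1541, 0.0941], 0.58)]
```

View pics/s3.png

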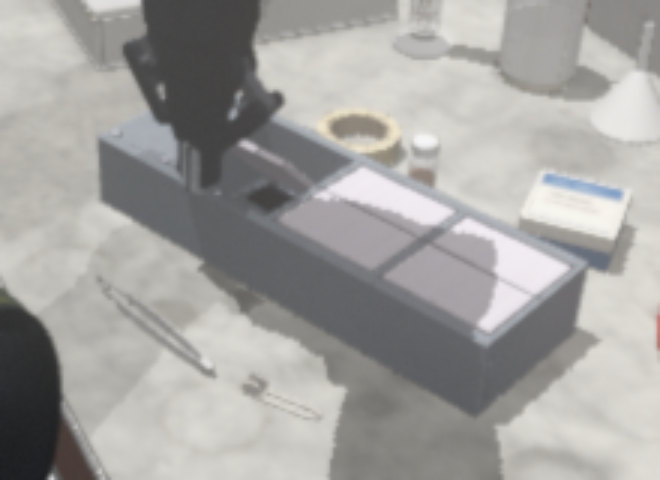

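```bash
python3 -m creep '[[0.02,-0.002,0,0],[0.04,-0.005,0,0],[0.06,-0.007,0,0],[0.08,-0.01,0,0],[0.08,-0.01,0,0]]'
python3 -m creep '[[0.005,0,0,0],[0.01,0,0,0],[0.015,-0.002,0,0],[0.015,-0.002,0,0]]'
python3 - <<'E'
from h import *
for c in('scene','top'):
    p,d=optics.camera(c);print([ (r['location'],r['score']) for r in optics.mark_of(c,'cover_left_near_edge')[:2]])
E
```

```text
clock: 12.57
position: [0.5109, 0.1511, 0.0776]
eef_rot: [0.004, 0.063, 0.998, 0.008]
wrist_force: [0.3, -0.5, 0.4]
finger_gap: 0.0002
finger_force: 0.0
clock: 12.9
position: [0.5167, 0.1501, 0.076]
eef_rot: [0.001, 0.062, 0.998, 0.007]
wrist_force: [-0.2, 0.3, -0.4]
finger_gap: -0.0002
finger_force: 0.1
[([0.5315, 0.1518, 0.1093], 0.86)]
[]
```

```bash
python3 -m creep '[[0.004,0,0,0],[0.008,0,0,0],[0.012,-0.002,0,0],[0.015,-0.002,0,0],[0.015,-0.002,0,0]]'
python3 - <<'E'
from h import *
for i in range(2):
    p,d=optics.camera('scene');print([ (r['location'],r['score']) for r in optics.mark_of('scene','cover_left_near_edge')[:2]])
X=cloud('scene',d)
m=(X[...,2]>.068)&(X[...,2]<.112)&(abs(X[...,0]-.54)<.04)&(X[...,1]>.105)&(X[...,1]<.135)
Q=X[m];print(len(Q))
for a in np.arange(.068,.112,.006):
    k=(Q[:,2]>=a)&(Q[:,2]<a+.006)
    if k.any():print(a.round(3),k.sum(),np.median(Q[k]@[.99,-.13,0]).round(4),np.median(Q[k],0).round(4))
print(np.array([.5385,.149,0])@[.99,-.13,0])
E
```

```text
clock: 13.52
position: [0.5256, 0.1487, 0.0756]
eef_rot: [0.001, 0.062, 0.998, 0.007]
wrist_force: [-0.8, 0.3, 0.6]
finger_gap: 0.0
finger_force: 0.4
[([0.5414, 0.1505, 0.1072], 0.8), ([0.4653, -0.0282, 0.065], 0.62)]
[([0.5427, 0.1506, 0.1077], 0.71), ([0.481, 0.0626, 0.0648], 0.53)]
225
0.068 26 0.5107 [0.5318 0.1208 0.0709]
0.074 27 0.5107 [0.5319 0.1207 0.0771]
0.08 33 0.512 [0.5326 0.1202 0.083 ]
0.086 36 0.511 [0.5315 0.1268 0.089 ]
0.092 40 0.5111 [0.5324 0.1258 0.0949]
0.098 38 0.5115 [0.5324 0.1243 0.1009]
0.104 24 0.513 [0.5337 0.1218 0.1054]
0.11 1 0.4938 [0.5164 0.1336 0.1114]
0.513745
```

The cover is vertical: its underside sits at constant x over the full height. I'll back off and rise.

```bash
python3 -m creep '[[-0.03,0.004,0,0],[-0.08,0.01,0,0],[-0.13,0.015,0,0],[-0.13,0.015,0.06,0],[-0.13,0.015,0.12,0]]'
python3 -m creep '[[0,0,0.06,0],[0,0,0.12,0],[-0.06,-0.06,0.15,0],[-0.12,-0.12,0.15,0],[-0.12,-0.12,0.15,0]]'
python3 - <<'E'
from h import *
p,d=optics.camera('scene');cv2.imwrite('pics/s4.png',cv2.resize(p[130:290,210:430],None,fx=3,fy=3))
print([ (r['location'],r['score']) for r in optics.mark_of('scene','cover_left_near_edge')[:1]])
X=cloud('scene',d)
Q=X[(X[...,2]>.066)&(X[...,2]<.106)&(abs(X[...,0]-.54)<.03)&(X[...,1]>.12)&(X[...,1]<.18)]
print(len(Q),np.polyfit(Q[:,2],Q@[.99,-.13,0],1))
E
```

```text
clock: 14.13
position: [0.4411, 0.1571, 0.1454]
eef_rot: [-0.004, 0.062, 0.998, 0.006]
wrist_force: [0.9, 1.1, 0.6]
finger_gap: -0.0002
finger_force: 0.0
clock: 14.55
position: [0.3736, 0.0844, 0.2388]
eef_rot: [0.002, 0.062, 0.998, 0.007]
wrist_force: [-0.2, 0.6, -0.1]
finger_gap: -0.0002
finger_force: 0.0
[([0.5428, 0.1497, 0.1063], 0.65)]
361 [0.05446586 0.50713129]
```

View pics/s4.png

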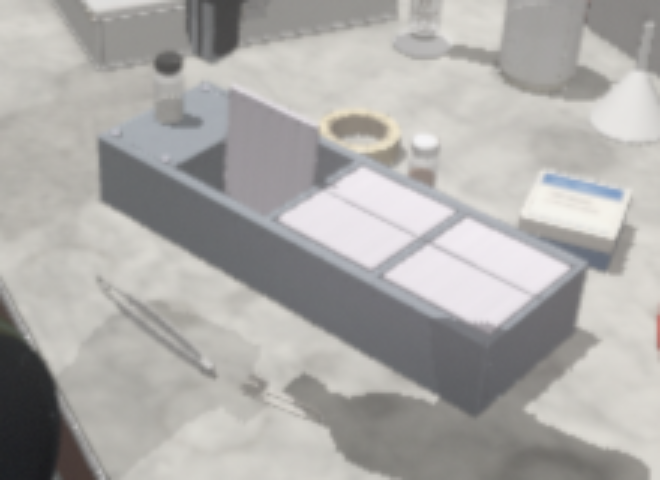

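The left cover stands upright at (270,150) in the crop. Everything else is untouched and the arm is clear, so I'm handing the job in.

```bash
python3 -c "from workcell import ticket;print(ticket.finish_job())"
```

```text
the job is handed in; nothing more can be done
None
```

The left cover was the unlocked one and now stands upright (about 1.6 rad); the middle and right covers did not move when pressed (up to about 41 N at the fingertips, well over the 3–6 N needed), the small things round the box look undisturbed, and the job is handed in at about 15 s; one risk is that, raising the arm early on, joint 4 read 2.105 rad against its 2.1 limit and the wrist force briefly hit about 92 N.

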